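# Open the drugs-box lock and present it

## Robot

A 7-joint arm with a two-finger parallel gripper is mounted at the origin on a cart in front of the work surface, level with it; the furniture and walls round the work are solid. World frame = base frame: x ahead of the robot, y to its left, z up, the work surface at z = 0. Lengths are in mm, angles in rad, forces in N, time in s.
With the tool pointing down it reaches from about 400 to 850 mm from the base axis. Payload 4.5 kg.
Tool frame: the origin (TCP) lies midway between the tips of the shut fingers; the grasp point (between the pads) lies bot.tcp_to_grasp behind it (bot.tcp_to_grasp is the distance from the TCP to the grasp point, in mm); z points along the fingers, y is the line along which they close (so a half turn about z gives the same grasp; the last joint's range is limited). The gripper opens to 85 mm and grips with 20 to 120 N. Pads are 22 mm wide; open, the fingers measure 114 mm over their backs; the gripper's body (76 mm by 85 mm) begins 54 mm behind the grasp point. The pads swing forward as they close: fully open they stand 13 mm farther back than shut.
Start: joints at [-1.268, 0.689, -0.195, 1.565, 0.157, 0.902, -0.215], TCP at [165.963, 602.586, 231.317] pointing down, gripper open.
Joint ranges: [-3.01, 3.01], [-0.46, 2.08], [-1.47, 1.51], [0.13, 2.56], [-1, 4.14], [0.04, 2.09], [-2.66, 2.66]. Speed limits (rad/s): [2.57, 2.57, 3.14, 3.14, 3.14, 3.14, 3.14].

## Interface

Orientations are given as a 3x3 rotation matrix whose columns are the frame's x, y, z axes.
In Python, from bench import bot, capture, camera_info gives the robot as it stands.
- The arm moves only by the tool step_arm, never from a script. Its argument "plan" is a list of rows, each a list of 5 numbers: the shift along the tool's x, y, z in units of 25 mm (1.0 is 25 mm), then the turn about the tool's z in units of 0.12 rad (1.0 is 0.12 rad), then the opening, from -1 (shut) to 1 (fully open). In form: [[dx, dy, dz, yaw, hand], ...]. A call has 1 to 5 rows; each row shifts and turns the commanded pose from where the row before left it, along the tool's axes as they then stand; what a row does not reach is not made up. A row lasts 1/8 s, in which the tool goes at most 62.5 mm and 10.7 degrees, less where a joint would pass 70% of its speed; a pose out of reach is approached as far as the arm can. A call with a number of a shift or a turn outside -1 to 1 is refused whole. A call with a gripper value outside its range is refused whole. The fingers move at their own pace and stop on an object; the grip force is fixed at half the most. Time passes only in rows, so rows that do not move let the fingers close. It gives the time, the measured TCP pose, the force, the opening and the grip force at its end, in the units of the state.
- bot.read_state(): the state, without advancing time (a new reading comes with each control period).
- capture(name): name is "side" or "top" or "wrist"; returns the picture (384x512x3 uint8, red, green, blue); there is no depth.
- camera_info(name): a dict with "fx", "fy", "cx", "cy" (pixels), "distortion" ([k1, k2, p1, p2, k3] as OpenCV has them; the pictures are not rectified), "eye" and "rotation" of the camera in the world; the wrist camera has in their place "tool_from_camera" (4x4, takes a point from camera to tool coordinates, whose origin is the TCP and whose axes are the flange's). Camera axes: x right, y up, looking along -z (the intrinsics and any distortion apply to the point x, -y, -z); pixel columns grow to the right and rows downward; lengths in mm; the calibration is good to about 2 mm. A picture is of the moment at which its call begins: read the wrist's pose just before it. camera_info takes no time and is no camera call.
- bot.finish_job(): hands the job in; it is judged then, once.
The state is a dict: "clock": time; "joint_pos": joint angles; "joint_vel": joint speeds; "joint_efforts": joint torques, N m; "position": TCP position; "ee_rot": TCP orientation; "contact_force": force on the tool from outside, world axes, zero at the start; "wrist_torque": the same for the moment, N m; "finger_gap": finger opening in mm; "grasp_force": force on a finger pad.
Only numpy, scipy, OpenCV 4.12 (cv2) and the standard library are available. Lean on these libraries where they do the work, as an engineer would, in place of code of your own. Each camera call takes 0.05 s, during which the arm holds its last target. There are 200 camera calls.

## Task

The drugs box is closed by a block lock sitting over the staple on its lid. Turn the lock's dial until its pointer clicks into the notch at the index mark, pull the bar shackle all the way out by its end knob, then lift the lock straight up off the staple, leaving the bar out. Finish while still holding the lock in the gripper, level and at rest above the box, its underside at least 10 cm clear of the lid; leave the small bottle, the note pad and the bowl beside it where they are.

Things in the scene. Friction and masses are not known exactly. Their poses are not given: they have to be found in the camera images.
- lock_box: Grey painted steel box, fixed, 230 x 174 x 60 mm (its x, y, z). Origin: centre of its underside, on the worktop; z up. On its flat lid (z = 60 mm) lies a hasp plate 100 x 56 x 3 mm (top at z = 63 mm, centred at x = 12 mm, y = 0). The box's -x end is the nearer one to the robot.
- staple_top (a point): Middle of the top of the steel staple that stands out of the hasp plate, inside the lock at the start; box frame x = -6, y = 0, z = 91 mm. The staple is a square eye 6 mm thick (x) and 24 mm wide (y). Axes as the box's.
- lock: Metal block lock, loose, 0.4 to 0.6 kg, on the hasp plate over the staple. Body 90 x 50 x 34 mm (x, y, z). Origin: centre of its underside, at first box x = 12, y = 0, z = 63 mm; axes as the box's, -x towards the bar knob. A slot from below (10 x 28 mm, 30 deep, at x = -18 mm) takes the staple, 2 mm play. Hold it from above across its 50 mm (y). Bar out, a 35 mm straight lift frees it.
- dial (a joint): Angle of the black dial on the lock's top, rad, positive anticlockwise from above. 0: pointer at the index mark (towards the lock's -x), bar free; past about 0.15 either way the bar is blocked. Notch clicks every 0.393 rad, one at 0; about 0.11 N m carries it over a click, let go it settles in the nearest notch. Starts at 0.6 to 1.5, maybe between notches until touched. Stops at -0.6, 1.8.
- dial_grip (a point): Grip point on the dial's axis, at lock x = 15, y = 0, z = 49 mm; axes turn with the dial. Disc 44 mm across, top 39 mm over the lock's underside; across it an upright blade 40 mm long (dial x), 12 mm thick (dial y), reaching 39 to 55 mm. Its -x end, with a white line, is the pointer. Index mark: black rib 14 x 3 mm on the lock's top, beside the dial on the bar-knob side.
- bar (a joint): How far the bar shackle is pulled out, m: 0 shut (through the staple), 0.030 fully out at its stop, where it stays captive in the lock. It slides along the lock's -x with about 3 N of friction and stays where it is left; no spring.
- bar_grip (a point): Grip point in the bar's end knob, 26 mm above the lock's underside; axes as the lock's. The knob is an upright steel block 22 mm long (x), 14 mm thick (y), reaching 6 to 34 mm above the lock's underside, at the start centred 66 mm from the lock's origin along its -x; 10 mm of gap separates it from the lock body.
- bond_bottle: Bystander: small dark bottle with pale cap, 23 mm across, 55 mm tall, loose on a rear corner of the box lid. Origin: centre of its underside.
- log_pad: Bystander: spiral-bound note pad, 105 x 78 x 13 mm, loose on the worktop to the right of the box. Origin: centre of its underside.
- mixing_bowl: Bystander: bowl, 123 mm across, 70 mm tall, loose on the worktop to the left of the box. Origin: centre of its underside.
Mind the look-alikes: they are no part of the job. What is shaped like the lock but green is not meant.

How it is judged (in metres and radians):
On the way, in this order (a step that is already met when the one before it is completed fails the run):
1. the dial is turned into the open notch at the index mark, bar still shut (value of joint dial between -0.13 and 0.13 rad and value of joint bar below 0.008 m), for 0.2 s.
2. the bar shackle is pulled fully out while the lock still sits on its staple (value of joint bar above 0.026 m and z of lock in the frame of lock_box below 0.08 m), for 0.2 s.
3. the lock is lifted clear of the staple in the gripper (z of lock in the frame of staple_top above 0.01 m and contact force between lock and the fingers above 1 N), for 0.1 s.
At the end, for the whole second after the job is handed in: The lock is held by the fingers (contact force over 1 N), at rest (under 0.05 m/s), level within 0.3 rad, its underside at least 95 mm above the box lid, not touching the box, no more than 150 mm sideways from the box's centre, with the bar still out (24 mm or more) (z of lock in the frame of lock_box above 0.155 m and angle between lock's own z axis and vertical below 0.3 rad and value of joint bar above 0.024 m and contact force between lock and the fingers above 1 N and contact force between lock and lock_box below 0.1 N and linear speed of lock below 0.05 m/s and horizontal distance between lock and lock_box below 0.15 m); the arm keeps its last pose, push and grip.
It fails at once if the small bottle, the note pad or the bowl is shifted more than 30 mm (distance of any of bond_bottle, log_pad, mixing_bowl from where it was at the start of the episode above 0.03 m).
It also fails if it takes over 64 s, if anything falls off the work surface, if the arm or the gripper's body presses on something with over 40 N, if the wrist force passes 120 N, or if a joint passes its speed limit or range.

## Working session

There is one attempt and no reset: what is moved stays moved. The work goes in short steps, Python scripts to look and compute and a tool call to move; the robot and the scene stay as the last step left them, time stands still between calls to the robot, and variables do not carry over. Pictures are saved under pics/ and viewed, at most 10 in all, crops included, and the job is handed in when it is done.

Besides the shell and the picture viewer there is one more tool, called after "Emit:" as name(argument=value, ...), one argument or row to a line, values as JSON. step_arm: Moves the arm, as the interface text tells. Its arguments: {"type":"object","properties":{"plan":{"type":"array","items":{"type":"array","items":{"type":"number","minimum":-1,"maximum":1}}}},"required":["plan"]}

```bash
mkdir -p pics; python3 - <<'E'
from bench import bot,capture,camera_info
import cv2,numpy as np
ims={}
for n in("top","side","wrist"):
    im=capture(n);ims[n]=im;np.save(f"pics/{n}0.npy",im);cv2.imwrite(f"pics/{n}0.png",im[:,:,::-1])
    print(n,camera_info(n))
s=bot.read_state();print({k:np.round(v,3).tolist() for k,v in s.items()},bot.tcp_to_grasp)
a=np.hstack([ims["top"],ims["side"]]);cv2.imwrite("pics/a.png",cv2.resize(a,(800,300))[:,:,::-1])
E
```

```text
top {'fx': 391.0595448816797, 'fy': 391.0595448816797, 'cx': 255.89696678184907, 'cy': 185.26325491064208, 'distortion': array([0.01131953, 0.        , 0.        , 0.        , 0.        ]), 'eye': array([ 486.70260979,   47.289962  , 1001.70650065]), 'rotation': array([[-0.01369367,  0.9962701 , -0.08519603],
       [-0.99978005, -0.01499573, -0.01466198],
       [-0.01588487,  0.08497652,  0.99625632]])}
side {'fx': 438.24507136079995, 'fy': 438.24507136079995, 'cx': 266.285139464968, 'cy': 194.53351070459885, 'distortion': array([0.05637673, 0.        , 0.        , 0.        , 0.        ]), 'eye': array([ 122.73026652, -540.75419964,  702.61235276]), 'rotation': array([[ 0.80599892,  0.37119844, -0.46106123],
       [-0.59169322,  0.5266777 , -0.61033576],
       [ 0.01627499,  0.76473676,  0.64413726]])}
wrist {'fx': 281.60365519173206, 'fy': 281.60365519173206, 'cx': 257.63300264938397, 'cy': 191.2124568035551, 'distortion': array([-0.03182607,  0.        ,  0.        ,  0.        ,  0.        ]), 'tool_from_camera': array([[ 5.97873899e-04,  9.61857609e-01,  2.73549963e-01,
         6.90753522e+01],
       [ 9.99999793e-01, -5.09658612e-04, -3.93546978e-04,
        -4.18280170e-03],
       [-2.39119061e-04,  2.73550141e-01, -9.61857715e-01,
        -1.41667048e+02],
       [ 0.00000000e+00,  0.00000000e+00,  0.00000000e+00,
         1.00000000e+00]])}
{'clock': 0.15, 'joint_pos': [-1.268, 0.69, -0.195, 1.566, 0.157, 0.903, -0.215], 'joint_vel': [0.0, -0.002, -0.003, -0.004, -0.001, 0.001, 0.0], 'joint_efforts': [-0.002, -53.994, -1.269, -15.872, 0.009, 0.006, 0.0], 'position': [165.876, 602.09, 230.681], 'ee_rot': [[-0.964, 0.266, -0.0], [0.266, 0.964, -0.001], [-0.0, -0.001, -1.0]], 'contact_force': [-0.277, 0.781, 0.653], 'wrist_torque': [-0.001, -0.014, 0.036], 'grasp_force': 0.0, 'finger_gap': 85.15} 18.700000000000003
```

View pics/top0.png

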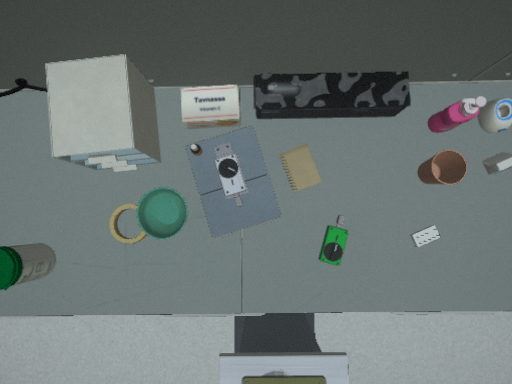

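View pics/side0.png

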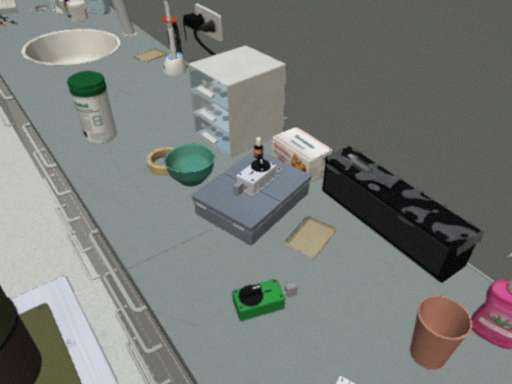

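The top view shows the box at about (233,182), the grey lock at (230,172) with its knob at (238,199), and the bottle at (195,149). The green decoy lock is at (334,245). I'll enlarge both views to get exact corners.

```bash
python3 - <<'E'
import cv2,numpy as np
t=np.load("pics/top0.npy")[120:240,180:285];s=np.load("pics/side0.npy")[130:240,190:320]
A=cv2.resize(t,None,fx=4,fy=4,interpolation=cv2.INTER_CUBIC)
B=cv2.resize(s[:, :],None,fx=2.9,fy=2.9,interpolation=cv2.INTER_CUBIC)
c=np.zeros((480,800,3),np.uint8);c[:480,:420]=A;c[:319,423:800]=B[:319,:377]
cv2.imwrite("pics/b.png",c[:,:,::-1])
E
```

```text
(no output)
```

View pics/b.png

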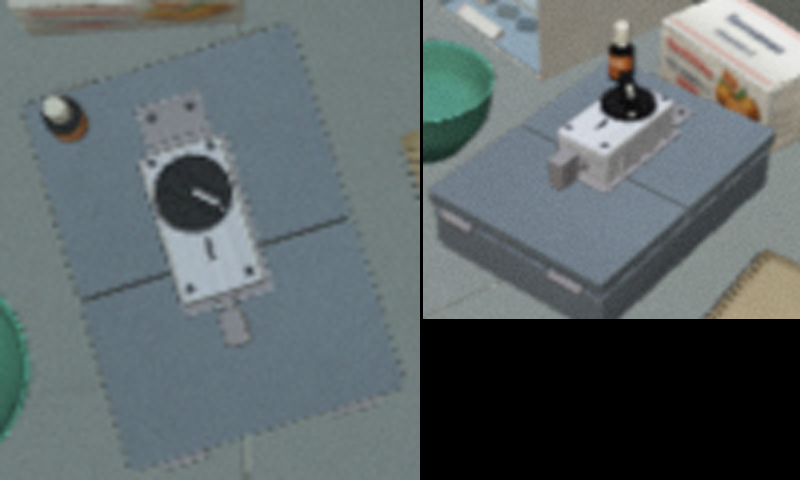

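```bash
cat >h.py <<'E'
from bench import bot,capture,camera_info
import cv2,numpy as np
def P(n,pose=None):
    c=camera_info(n);K=np.array([[c['fx'],0,c['cx']],[0,c['fy'],c['cy']],[0,0,1]])
    if n=="wrist":
        T=pose@np.array(c['tool_from_camera'],float);R,e=T[:3,:3],T[:3,3]
    else: R,e=np.array(c['rotation']),np.array(c['eye'])
    F=np.diag([1.,-1,-1]);Rw=F@R.T
    return K,np.array(c['distortion']),Rw,-Rw@e
def proj(X,p):
    K,d,R,t=p;return cv2.projectPoints(np.array(X,float).reshape(-1,3),cv2.Rodrigues(R)[0],t,K,d)[0].reshape(-1,2)
def ray(uv,p):
    K,d,R,t=p;q=cv2.undistortPoints(np.array(uv,float).reshape(-1,1,2),K,d).reshape(-1,2)
    v=np.c_[q,np.ones(len(q))]@R;return -R.T@t,v
def atz(uv,p,z):
    e,v=ray(uv,p);return e+v*((z-e[2])/v[:,2])[:,None]
def tri(uv1,p1,uv2,p2):
    e1,v1=ray(uv1,p1);e2,v2=ray(uv2,p2);out=[]
    for a,b in zip(v1,v2):
        s=np.linalg.lstsq(np.c_[a,-b],e2-e1,rcond=None)[0];out.append((e1+a*s[0]+e2+b*s[1])/2)
    return np.array(out)
def tool():
    s=bot.read_state();T=np.eye(4);T[:3,:3]=s['ee_rot'];T[:3,3]=s['position'];return T
def boxpt(q,b):
    c,s=np.cos(b[2]),np.sin(b[2]);q=np.array(q,float).reshape(-1,3)
    return np.c_[b[0]+c*q[:,0]-s*q[:,1],b[1]+s*q[:,0]+c*q[:,1],q[:,2]]
E
python3 - <<'E'
from h import *
from scipy.optimize import least_squares
o=lambda a,k,x0,y0:(np.array(a,float)+.5)/k-.5+[x0,y0]
t=o([[25,102],[287,25],[403,385],[130,467],[194,193],[235,325]],4,180,120)
s=o([[9,188],[179,283],[350,130]],2.9,190,130)
pt,ps=P("top"),P("side")
bt=[[115,87,60],[115,-87,60],[-115,-87,60],[-115,87,60],[27,0,102],[-54,0,97]]
bs=[[-115,87,60],[-115,-87,60],[115,-87,60]]
f=lambda b:np.r_[(proj(boxpt(bt,b),pt)-t).ravel(),(proj(boxpt(bs,b),ps)-s).ravel()]
r=least_squares(f,[550,70,0],loss='soft_l1');print(r.x,np.round(f(r.x).reshape(-1,2),1).tolist())
print("tri corners",tri(t[[3,2,1]],pt,s,ps).round(1))
# dial centre, knob top: both views
s2=o([[628-423,103],[565-423,157]],2.9,190,130);print("tri dial,knob",tri(t[4:6],pt,s2,ps).round(1))
print("dial,knob at z",atz(t[4:5],pt,102),atz(t[5:6],pt,97), "model",boxpt([[27,0,102],[-54,0,97]],r.x))
w=atz(o([[193,190],[222,207],[210,248]],4,180,120),pt,110);c=w[1]-w[0]
print("pointer yaw",np.arctan2(c[1],c[0]))
E
```

```text
[5.80072135e+02 1.17045902e+02 2.85760205e-01] [[-0.8, 1.0], [1.7, -0.7], [0.9, -0.7], [-0.2, 0.3], [-0.1, -0.4], [-0.1, 0.1], [-1.5, -0.7], [-0.3, -0.1], [0.7, 0.1]]
tri corners [[446.9 167.3  57.7]
 [494.    2.5  58.6]
 [714.7  69.6  58.1]]
tri dial,knob [[605.8 124.5  99. ]
 [529.3 101.4  94.1]]
dial,knob at z [[605.10567148 124.4243192  102.        ]] [[528.39821099 101.68022302  97.        ]] model [[605.97722171 124.65684886 102.        ]
 [528.26196302 101.82400917  97.        ]]
pointer yaw -2.117450099218747
```

Triangulated heights agree with the text: lid 58 (60), dial 99 (102), knob 94 (97). The box is at (580,117) with yaw 0.286, and the dial reads about 0.74. I'll move in now.

Emit:
step_arm(
  plan=[
    [-0.94, -0.88, 0, 0, 0.2],
    [-0.94, -0.88, 0, 0, 0.2],
    [-0.94, -0.88, 0, 0, 0.2],
    [-0.94, -0.88, 0, 0, 0.2],
    [-0.94, -0.88, 0, 0, 0.2],
  ],
)

```text
clock: 0.78
position: [250.5, 464.2, 231.1]
ee_rot: [[-0.964, 0.266, -0.0], [0.266, 0.964, -0.0], [-0.0, -0.0, -1.0]]
contact_force: [0.7, 0.4, 0.7]
finger_gap: 51.3
grasp_force: 0.0
```

Emit:
step_arm(
  plan=[
    [-0.94, -0.88, 0, 0, 0.2],
    [-0.94, -0.88, 0, 0, 0.2],
    [-0.94, -0.88, 0, 0, 0.2],
    [-0.94, -0.88, 0, 0, 0.2],
    [-0.94, -0.88, 0, 0, 0.2],
  ],
)

```text
clock: 1.4
position: [334.5, 327.1, 231.2]
ee_rot: [[-0.964, 0.265, -0.0], [0.265, 0.964, -0.0], [0.0, -0.0, -1.0]]
contact_force: [0.2, 0.2, 0.4]
finger_gap: 51.5
grasp_force: 0.0
```

Emit:
step_arm(
  plan=[
    [-0.97, -0.38, 0, 0, 0.0],
    [-0.97, -0.38, 0, 0, 0.0],
    [-0.97, -0.38, 0, 0, 0.0],
    [-0.97, -0.38, 0, 0, 0.0],
    [-0.97, -0.38, 0, 0, 0.0],
  ],
)

```text
clock: 2.02
position: [438.9, 249.4, 231.1]
ee_rot: [[-0.964, 0.266, -0.0], [0.266, 0.964, -0.0], [0.0, -0.0, -1.0]]
contact_force: [0.2, 0.7, -0.2]
finger_gap: 42.6
grasp_force: 0.0
```

Emit:
step_arm(
  plan=[
    [-0.97, -0.38, 0, 0, 0.0],
    [-0.97, -0.38, 0, 0, 0.0],
    [-0.97, -0.38, 0, 0, 0.0],
    [-0.97, -0.38, 0, 0, 0.0],
    [-0.97, -0.38, 0, 0, 0.0],
  ],
)

```text
clock: 2.65
position: [543.1, 171.4, 231.0]
ee_rot: [[-0.964, 0.266, -0.001], [0.266, 0.964, -0.0], [0.001, -0.0, -1.0]]
contact_force: [0.8, -0.1, 0.5]
finger_gap: 42.5
grasp_force: 0.0
```

Emit:
step_arm(
  plan=[
    [-0.9, -0.38, 0, 0, 0.0],
    [-0.9, -0.3, 0, 0, 0.0],
    [-0.6, -0.3, 0, 0, 0.0],
    [0, 0, 0, 0, 0.0],
    [0, 0, 0, 0, 0.0],
  ],
)

```text
clock: 3.28
position: [593.0, 133.5, 231.1]
ee_rot: [[-0.964, 0.264, -0.001], [0.264, 0.964, 0.001], [0.001, 0.0, -1.0]]
contact_force: [-0.1, 0.7, -0.2]
finger_gap: 42.5
grasp_force: 0.0
```

Emit:
step_arm(
  plan=[
    [0, 0, 0, -1, 0.0],
    [0, 0, 0, -1, 0.0],
    [0, 0, 0, -1, 0.0],
    [0, 0, 0, -1, 0.0],
    [0, 0, 0, 0, 0],
  ],
)

```text
clock: 3.9
position: [593.2, 133.5, 231.4]
ee_rot: [[-0.978, -0.21, -0.001], [-0.21, 0.978, 0.001], [0.0, 0.001, -1.0]]
contact_force: [0.5, -0.2, -0.1]
finger_gap: 42.6
grasp_force: 0.0
```

```bash
python3 - <<'E'
from h import *
T=tool();print(T.round(3),bot.read_state()['joint_pos'].round(2) if hasattr(bot.read_state()['joint_pos'],'round') else bot.read_state()['joint_pos'])
im=capture("wrist");np.save("pics/w1.npy",im);np.save("pics/w1T.npy",T)
p=P("wrist",T);print(proj(boxpt([[27,0,102],[-54,0,97],[-23,0,97]],[580,117,.286]),p))
cv2.imwrite("pics/w1.png",cv2.resize(im,(768,576),interpolation=cv2.INTER_CUBIC)[:,:,::-1])
E
```

```text
[[-9.78000e-01 -2.10000e-01 -1.00000e-03  5.93219e+02]
 [-2.10000e-01  9.78000e-01  1.00000e-03  1.33530e+02]
 [ 0.00000e+00  1.00000e-03 -1.00000e+00  2.31375e+02]
 [ 0.00000e+00  0.00000e+00  0.00000e+00  1.00000e+00]] [-0.07  0.69 -0.4   1.61  0.32  0.91  1.19]
[[246.20520096 193.68574501]
 [239.17000834 110.11831573]
 [242.05637178 143.05268655]]
```

View pics/w1.png

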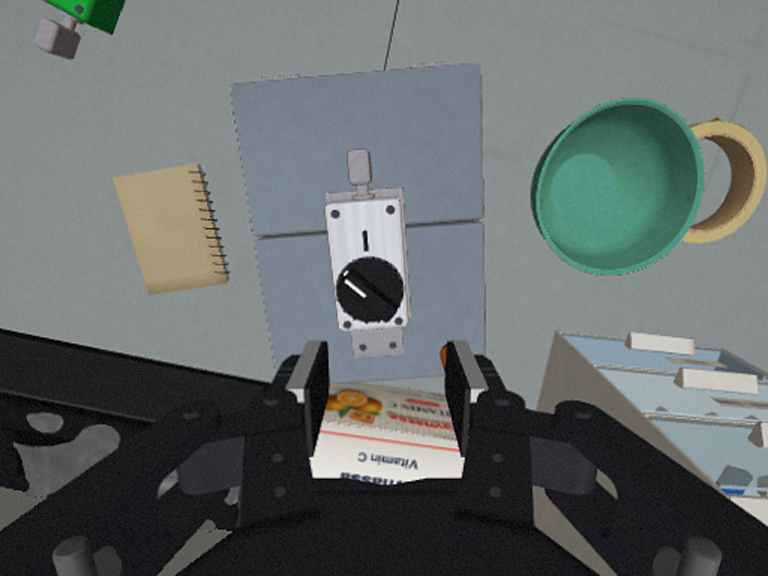

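Wrist view: dial at (246,193) and knob at (239,111) in original pixels, within 1 px of the model. I'll measure the pointer line more precisely from this frame.

```bash
python3 - <<'E'
from h import *
im=np.load("pics/w1.npy");T=np.load("pics/w1T.npy");p=P("wrist",T)
g=cv2.cvtColor(im,cv2.COLOR_RGB2GRAY);c=proj(boxpt([[27,0,102]],[580,117,.286]),p)[0]
yy,xx=np.mgrid[:384,:512];m=(np.hypot(xx-c[0],yy-c[1])<19)&(g>110)
n,l,st,ce=cv2.connectedComponentsWithStats(m.astype(np.uint8));i=1+st[1:,4].argmax();pts=np.argwhere(l==i)[:,::-1]
W=atz(pts,p,118)[:,:2];mu=W.mean(0);d=np.linalg.svd(W-mu)[2][0]
ctr=boxpt([[27,0,118]],[580,117,.286])[0,:2]
print(len(pts),pts.mean(0),mu,ctr)
d*=np.sign(d@(mu-ctr));a=np.arctan2(*d[::-1]);b=np.arctan2(*(mu-ctr)[::-1]);print("yaw",a,b,"dial",[(q-.286+2*np.pi)%(2*np.pi)-np.pi for q in (a,b)])
ty=np.arctan2(T[1,1],T[0,1]);t=(a+np.pi/2)%np.pi;print("tool y",ty,"turn units",-(((a+np.pi/2-ty)+np.pi/2)%np.pi-np.pi/2)/.12)
E
```

```text
48 [236.41666667 191.95833333] [601.46000721 114.92855906] [605.90326042 124.61715825]
yaw -2.0783414563059375 -2.0007842110397114 dial [np.float64(0.7772511972838556), np.float64(0.8548084425500817)]
tool y 1.7824469088901835 turn units -7.096671793238074
```

Emit:
step_arm(
  plan=[
    [0, 0, 0, -1, 0.0],
    [0, 0, 0, -1, 0.0],
    [0, 0, 0, -1, 0.0],
    [0, 0, 0, -1, 0.0],
    [0, 0, 0, -1, 0],
  ],
)

```text
clock: 4.58
position: [593.6, 133.0, 231.4]
ee_rot: [[-0.687, -0.727, -0.0], [-0.727, 0.687, -0.0], [0.0, 0.0, -1.0]]
contact_force: [-0.5, 0.0, 0.5]
finger_gap: 42.7
grasp_force: 0.0
```

Emit:
step_arm(
  plan=[
    [0, 0, 0, -1, 0.0],
    [0, 0, 0, -1, 0.0],
    [0.06, -0.62, 0, 0, 0.0],
    [0, 0, 0.9, 0, 0.0],
    [0, 0, 0.9, 0, 0],
  ],
)

```text
clock: 5.2
position: [608.0, 122.6, 185.9]
ee_rot: [[-0.501, -0.865, 0.001], [-0.865, 0.501, -0.001], [-0.0, -0.001, -1.0]]
contact_force: [0.5, -0.8, 0.3]
finger_gap: 42.7
grasp_force: 0.0
```

Emit:
step_arm(
  plan=[
    [0, 0, 0.9, 0, 0.0],
    [0, 0, 0, 0, 0.0],
    [0, 0, 0, 0, 0],
  ],
)

```text
clock: 5.58
position: [607.6, 123.6, 164.6]
ee_rot: [[-0.498, -0.867, 0.001], [-0.867, 0.498, 0.0], [-0.001, -0.001, -1.0]]
contact_force: [0.4, 0.9, 0.9]
finger_gap: 42.4
grasp_force: 0.0
```

```bash
python3 - <<'E'
from h import *
T=tool();print(np.round(bot.read_state()['joint_pos'],2))
g=boxpt([[27,0,105]],[580.07,117.05,.286])[0];print("delta tool units",T[:3,:3].T@(g-T[:3,3])/25, T[:3,3])
im=capture("wrist");np.save("pics/w2.npy",im)
p=P("wrist",T);print(proj(boxpt([[27,0,102],[-54,0,97]],[580,117,.286]),p))
cv2.imwrite("pics/w2.png",im[:,:,::-1])
E
```

```text
[ 0.04  0.82 -0.59  1.63  0.56  0.86  1.85]
delta tool units [-9.26415394e-04  8.15465354e-02  2.38296990e+00] [607.64258991 123.60715794 164.57631566]
[[260.61955308 205.16448345]
 [337.78569584 126.7359998 ]]
```

View pics/w2.png

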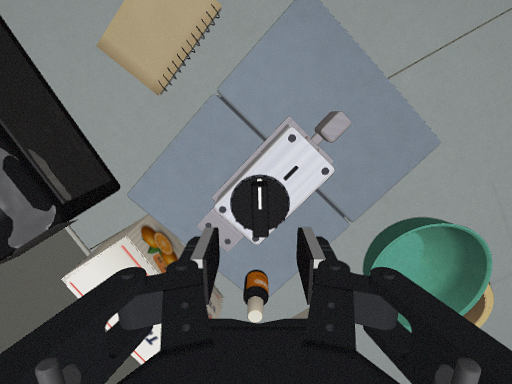

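Wrist view: the blade is upright at (260,204) and centred between the fingers, so the alignment is right. The bottle at (256,285) is clear. I'll descend and grip.

Emit:
step_arm(
  plan=[
    [0, 0.08, 0.8, 0, 0.0],
    [0, 0, 0.8, 0, 0.0],
    [0, 0, 0.6, 0, -0.3],
    [0, 0, 0.16, 0, -0.4],
    [0, 0, 0, 0, -0.4],
  ],
)

```text
clock: 6.25
position: [605.1, 124.7, 104.7]
ee_rot: [[-0.497, -0.868, -0.0], [-0.868, 0.497, 0.0], [-0.0, 0.0, -1.0]]
contact_force: [0.4, -0.4, 1.5]
finger_gap: 25.7
grasp_force: 0.0
```

Emit:
step_arm(
  plan=[
    [0, 0, 0, 0, -1],
    [0, 0, 0, 0, -1],
    [0, 0, 0, 0, -1],
    [0, 0, 0, 0, -1],
  ],
)

```text
clock: 6.75
position: [605.9, 124.7, 105.5]
ee_rot: [[-0.497, -0.868, 0.002], [-0.868, 0.497, 0.001], [-0.001, -0.001, -1.0]]
contact_force: [1.8, 0.5, 4.9]
finger_gap: 10.1
grasp_force: 60.3
```

Emit:
step_arm(
  plan=[
    [0, 0, 0, 0.8, -1],
    [0, 0, 0, 0.8, -1],
    [0, 0, 0, 0.8, -1],
    [0, 0, 0, 0.8, -1],
  ],
)

```text
clock: 7.25
position: [605.6, 124.6, 105.5]
ee_rot: [[-0.788, -0.616, 0.001], [-0.616, 0.788, 0.0], [-0.001, -0.001, -1.0]]
contact_force: [-0.4, -0.7, 5.0]
finger_gap: 10.4
grasp_force: 60.5
```

Emit:
step_arm(
  plan=[
    [0, 0, 0, 0.8, -1],
    [0, 0, 0, 0.8, -1],
    [0, 0, 0, 0.8, -1],
    [0, 0, 0, 0.8, -1],
    [0, 0, 0, 0, -1],
  ],
)

```text
clock: 7.88
position: [605.5, 124.8, 105.5]
ee_rot: [[-0.96, -0.28, 0.001], [-0.28, 0.96, 0.0], [-0.001, -0.0, -1.0]]
contact_force: [1.7, 0.1, 6.1]
finger_gap: 10.4
grasp_force: 60.8
```

```bash
python3 - <<'E'
from h import *
s=bot.read_state();R=s['ee_rot'];print(np.arctan2(R[1][1],R[0][1]),s['contact_force'],s['wrist_torque'],s['finger_gap'],s['position'])
im=capture("wrist");cv2.imwrite("pics/w3.png",im[100:330,120:420,::-1])
E
```

```text
1.8544842725068797 [1.68125986 0.10783558 6.06127729] [-0.15231161 -0.18151876 -0.08783247] 10.38863218299806 [605.50308871 124.76185615 105.47803537]
```

View pics/w3.png

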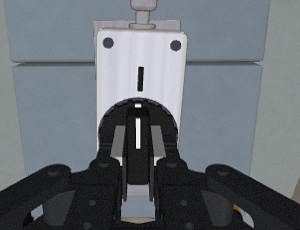

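The pointer is in line with the index mark, with the dial at about 0. Next I release, rise and move over the knob.

Emit:
step_arm(
  plan=[
    [0, 0, 0, 0, -0.3],
    [0, 0, 0, 0, -0.1],
    [0, 0, -0.9, 0, -0.1],
    [0, 0, -0.9, 0, -0.1],
    [0.8, 0, -0.2, 0, -0.1],
  ],
)

```text
clock: 8.55
position: [587.2, 119.9, 155.9]
ee_rot: [[-0.96, -0.28, 0.003], [-0.28, 0.96, 0.002], [-0.004, 0.001, -1.0]]
contact_force: [-0.9, -0.4, -0.9]
finger_gap: 38.3
grasp_force: 0.0
```

Emit:
step_arm(
  plan=[
    [0.8, 0, 0, 0, -0.1],
    [0.8, 0, 0, 0, -0.1],
    [0.8, 0, 0, 0, -0.1],
    [0, 0, 0, 0, -0.1],
    [0, 0, 0, 0, -0.1],
  ],
)

```text
clock: 9.18
position: [529.1, 102.6, 154.8]
ee_rot: [[-0.96, -0.28, 0.001], [-0.28, 0.96, 0.001], [-0.001, 0.0, -1.0]]
contact_force: [0.0, -0.0, 0.7]
finger_gap: 38.9
grasp_force: 0.0
```

```bash
python3 - <<'E'
from h import *
T=tool();b=[580.07,117.05,.286]
g=boxpt([[-54,0,70]],b)[0];print("delta tool units",T[:3,:3].T@(g-T[:3,3])/25, T[:3,3],np.arctan2(T[1,1],T[0,1])-np.pi/2)
im=capture("top");im2=capture("wrist")
a=cv2.resize(im[140:225,200:265],None,fx=5,fy=5,interpolation=cv2.INTER_CUBIC)
c=np.zeros((430,800,3),np.uint8);c[:425,:325]=a;c[:350,330:797]=cv2.resize(im2,(467,350))
cv2.imwrite("pics/c.png",c[:,:,::-1]);print(proj(boxpt([[-54,0,97],[27,0,102]],b),P("wrist",T))*.912+[330,0])
E
```

```text
delta tool units [ 0.04539083 -0.02257352  3.39180964] [529.11330813 102.61518211 154.79668439] 0.28343515061931335
[[564.3638845  187.60284948]
 [564.5933172  275.40269841]]
```

View pics/c.png

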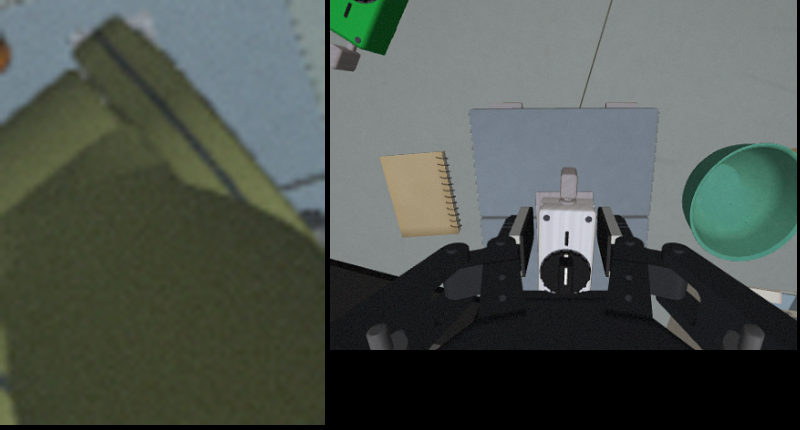

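The knob shows at (569,184) against a predicted (564,188), so the lock has turned about -0.03 rad within its play. I'll correct for that and go down on the knob.

Emit:
step_arm(
  plan=[
    [0.05, 0.11, 0.8, 0.25, -0.1],
    [0, 0, 0.9, 0, -0.1],
    [0, 0, 0.9, 0, -0.1],
    [0, 0, 0.7, 0, -0.3],
    [0, 0, 0, 0, -0.4],
  ],
)

```text
clock: 9.9
position: [525.9, 104.6, 71.1]
ee_rot: [[-0.968, -0.251, -0.002], [-0.251, 0.968, -0.0], [0.002, 0.0, -1.0]]
contact_force: [0.0, -0.0, 0.1]
finger_gap: 25.6
grasp_force: 0.0
```

Emit:
step_arm(
  plan=[
    [0, 0, 0, 0, -1],
    [0, 0, 0, 0, -1],
    [0, 0, 0, 0, -1],
    [0, 0, 0, 0, -1],
  ],
)

```text
clock: 10.4
position: [526.8, 104.6, 72.6]
ee_rot: [[-0.968, -0.25, 0.001], [-0.25, 0.968, 0.001], [-0.001, 0.0, -1.0]]
contact_force: [1.3, 0.6, -1.8]
finger_gap: 12.6
grasp_force: 59.8
```

Emit:
step_arm(
  plan=[
    [0.3, 0, 0, 0, -1],
    [0.3, 0, 0, 0, -1],
    [0.3, 0, 0, 0, -1],
    [0.25, 0, 0, 0, -1],
    [0, 0, 0, 0, -1],
  ],
)

```text
clock: 11.02
position: [497.1, 97.0, 72.5]
ee_rot: [[-0.968, -0.251, -0.002], [-0.251, 0.968, -0.001], [0.002, -0.0, -1.0]]
contact_force: [-0.5, 0.3, 3.5]
finger_gap: 12.9
grasp_force: 60.6
```

Emit:
step_arm(
  plan=[
    [0.1, 0, 0, 0, -1],
    [0, 0, 0, 0, -1],
  ],
)

```text
clock: 11.28
position: [496.7, 96.9, 72.5]
ee_rot: [[-0.968, -0.251, 0.001], [-0.251, 0.968, 0.001], [-0.002, 0.0, -1.0]]
contact_force: [3.2, 0.7, 1.6]
finger_gap: 13.0
grasp_force: 60.3
```

Emit:
step_arm(
  plan=[
    [0, 0, 0, 0, -0.3],
    [0, 0, 0, 0, -0.1],
    [0, 0, -0.9, 0, -0.1],
    [0, 0, -0.9, 0, 0.4],
    [0, 0, -0.9, 0, 0.7],
  ],
)

```text
clock: 11.9
position: [494.8, 96.2, 140.1]
ee_rot: [[-0.968, -0.251, -0.002], [-0.251, 0.968, -0.001], [0.002, -0.0, -1.0]]
contact_force: [1.4, 0.6, 0.8]
finger_gap: 72.2
grasp_force: 0.0
```

Emit:
step_arm(
  plan=[
    [0, 0, -0.5, 0, 0.7],
    [0, 0, 0, 0, 0.7],
    [0, 0, 0, 0, 0.7],
  ],
)

```text
clock: 12.28
position: [495.3, 96.4, 151.5]
ee_rot: [[-0.968, -0.25, -0.002], [-0.25, 0.968, -0.0], [0.002, -0.0, -1.0]]
contact_force: [0.4, -0.4, -0.3]
finger_gap: 72.4
grasp_force: 0.0
```

```bash
python3 - <<'E'
from h import *
T=tool();np.save("pics/w4T.npy",T);print(T.round(3))
im=capture("wrist");np.save("pics/w4.npy",im)
cv2.imwrite("pics/w4.png",cv2.resize(im[100:330,150:400],None,fx=2.4,fy=2.4)[:,:,::-1])
b=[580.07,117.05,.286];print(proj(boxpt([[-54,0,97],[-84,0,97],[27,0,102],[-33,25,97],[-33,-25,97]],b),P("wrist",T)))
E
```

```text
[[-9.68000e-01 -2.50000e-01 -2.00000e-03  4.95323e+02]
 [-2.50000e-01  9.68000e-01 -0.00000e+00  9.63540e+01]
 [ 2.00000e-03 -0.00000e+00 -1.00000e+00  1.51536e+02]
 [ 0.00000e+00  0.00000e+00  0.00000e+00  1.00000e+00]]
[[253.83871223 249.44108578]
 [252.3813658  212.83443625]
 [257.25652728 339.31868816]
 [286.36730334 272.4534557 ]
 [223.29584654 274.22417391]]
```

View pics/w4.png

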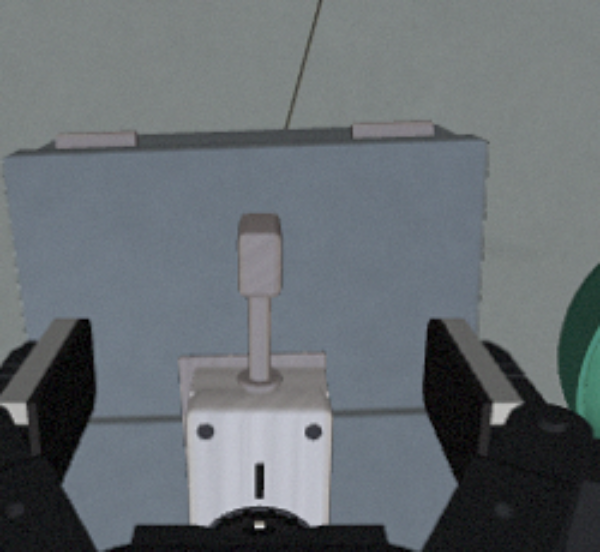

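The bar is fully out: the knob is at about (259,210) and the lock front edge at (258,269), roughly 30 mm apart. The lock is in line with the tool. Next I move over the lock body.

Emit:
step_arm(
  plan=[
    [-0.92, 0, 0, 0, 0.7],
    [-0.92, 0, 0, 0, 0.7],
    [-0.92, 0, 0, 0, 0.7],
    [-0.92, 0, 0, 0, 0.7],
    [0, 0, 0, 0, 0.7],
  ],
)

```text
clock: 12.95
position: [585.8, 120.1, 151.2]
ee_rot: [[-0.968, -0.25, -0.0], [-0.25, 0.968, 0.0], [-0.0, 0.001, -1.0]]
contact_force: [-0.3, 0.1, 0.0]
finger_gap: 72.6
grasp_force: 0.0
```

Emit:
step_arm(
  plan=[
    [0, 0, 0.8, 0, 0.7],
    [0, 0, 0.9, 0, 0.7],
    [0, 0, 0.9, 0, 0.7],
    [0, 0, 0.5, 0, 0.7],
    [0, 0, 0, 0, 0.7],
  ],
)

```text
clock: 13.58
position: [583.8, 119.4, 73.9]
ee_rot: [[-0.968, -0.251, -0.003], [-0.251, 0.968, -0.001], [0.003, -0.0, -1.0]]
contact_force: [-0.9, -0.9, 0.7]
finger_gap: 72.8
grasp_force: 0.0
```

Emit:
step_arm(
  plan=[
    [0, 0, 0, 0, 0.1],
    [0, 0, 0, 0, -1],
    [0, 0, 0, 0, -1],
    [0, 0, 0, 0, -1],
    [0, 0, 0, 0, -1],
  ],
)

```text
clock: 14.2
position: [585.6, 119.7, 75.9]
ee_rot: [[-0.968, -0.25, 0.002], [-0.25, 0.968, 0.0], [-0.002, -0.0, -1.0]]
contact_force: [-1.0, -2.2, 5.6]
finger_gap: 48.9
grasp_force: 65.3
```

Emit:
step_arm(
  plan=[
    [0, 0, -0.3, 0, -1],
    [0, 0, -0.3, 0, -1],
    [0, 0, -0.3, 0, -1],
    [0, 0, -0.3, 0, -1],
    [0, 0, -0.3, 0, -1],
  ],
)

```text
clock: 14.82
position: [583.7, 119.2, 112.5]
ee_rot: [[-0.968, -0.25, -0.003], [-0.25, 0.968, -0.001], [0.003, -0.0, -1.0]]
contact_force: [0.7, 0.0, -4.9]
finger_gap: 48.6
grasp_force: 64.1
```

Emit:
step_arm(
  plan=[
    [0, 0, -0.3, 0, -1],
    [0, 0, -0.4, 0, -1],
    [0, 0, -0.4, 0, -1],
    [0, 0, -0.4, 0, -1],
    [0, 0, -0.4, 0, -1],
  ],
)

```text
clock: 15.45
position: [585.0, 119.7, 160.5]
ee_rot: [[-0.968, -0.251, 0.0], [-0.251, 0.968, 0.0], [-0.0, 0.0, -1.0]]
contact_force: [-0.9, -0.7, -5.0]
finger_gap: 48.6
grasp_force: 64.1
```

Emit:
step_arm(
  plan=[
    [0, 0, -0.4, 0, -1],
    [0, 0, -0.4, 0, -1],
    [0, 0, -0.4, 0, -1],
    [0, 0, -0.4, 0, -1],
    [0, 0, -0.3, 0, -1],
  ],
)

```text
clock: 16.08
position: [585.1, 119.7, 208.0]
ee_rot: [[-0.968, -0.251, 0.0], [-0.251, 0.968, 0.0], [-0.0, 0.0, -1.0]]
contact_force: [0.3, -1.0, -5.0]
finger_gap: 48.6
grasp_force: 64.1
```

Emit:
step_arm(
  plan=[
    [0, 0, -0.3, 0, -1],
    [0, 0, 0, 0, -1],
    [0, 0, 0, 0, -1],
    [0, 0, 0, 0, -1],
    [0, 0, 0, 0, -1],
  ],
)

```text
clock: 16.7
position: [584.9, 119.7, 214.5]
ee_rot: [[-0.968, -0.251, -0.0], [-0.251, 0.968, -0.0], [0.0, 0.0, -1.0]]
contact_force: [-0.4, 0.1, -5.8]
finger_gap: 48.6
grasp_force: 64.2
```

```bash
python3 - <<'E'
from h import *
a=capture("side")[60:240,150:350];b=capture("wrist")
c=np.zeros((400,800,3),np.uint8);c[:360,:400]=cv2.resize(a,(400,360),interpolation=cv2.INTER_CUBIC);c[:300,400:]=cv2.resize(b,(400,300))
cv2.imwrite("pics/d.png",c[:,:,::-1]);s=bot.read_state();print(s['position'],s['contact_force'],s['grasp_force'],s['joint_vel'])
E
```

```text
[584.94730128 119.6454759  214.61179017] [-0.2189694   0.13034525 -5.49803834] 64.18268099427223 [ 0.00017196 -0.00182762 -0.00278664 -0.00225487 -0.00095211 -0.00026759
 -0.00025579]
```

View pics/d.png

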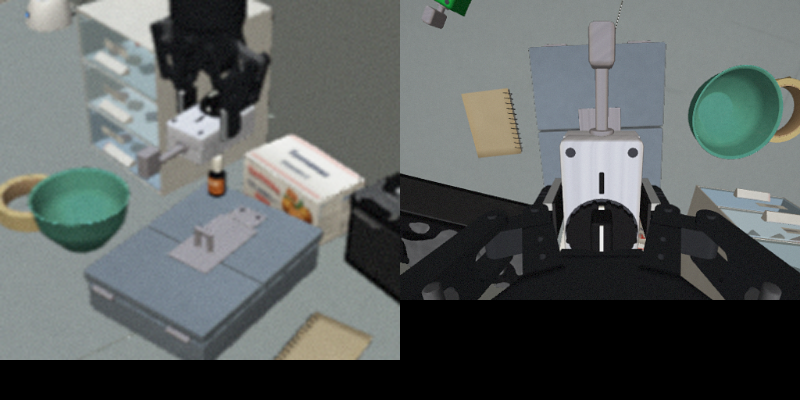

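The side view shows the lock held level, well above the bare staple, with the bar out. The bottle is still upright, and the bowl and pad have not moved. I'm handing in.

```bash
python3 -c "from bench import bot;print(bot.finish_job())"
```

```text
the job is handed in; nothing more can be done
None
```

I handed the job in at about 17 s. The dial was at its mark, the bar was fully out, and the lock was held level and at rest about 140 mm above the lid, with the bottle, pad and bowl left in place; no verdict came back.

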